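Sort the graded sample tins

TASK

Sort the two graded coffee sample tins by the tag on the lid: slide the one with the round sticker (passed) into the wooden tray and the one with the paper strip across its lid (rejected) into the steel pen, each all the way in against the rear wall, then swing the pen's gate fully shut. Push the tins along the counter without lifting or tipping them, and leave the untagged tin, the bowl and the flask where they stand.

Things in the scene. Friction and masses are not known exactly. Their poses are not given: they have to be found in the camera images.
- tin_disc: Round sample tin of bare metal with a slip lid, 98 mm across (at the lid, and treat it as that all the way down), 50 mm high, about 0.34 kg full, loose on the counter. Origin: centre of its underside, z up. A round kraft-paper sticker 42 mm across in the middle of its lid: it passed.
- tin_strip: Round sample tin of bare metal with a slip lid, 98 mm across (at the lid, and treat it as that all the way down), 50 mm high, about 0.34 kg full, loose on the counter. Origin: centre of its underside, z up. A kraft-paper seal strip 22 mm wide runs right across its lid (along its own x) and down both sides: it was rejected.
- tin_plain: Round sample tin of bare metal with a slip lid, 98 mm across (at the lid, and treat it as that all the way down), 50 mm high, about 0.34 kg full, loose on the counter. Origin: centre of its underside, z up. Bare lid, no tag: not graded yet, a bystander.
- pass_tray: Wooden tray for passed samples, on the robot's left: U-shaped frame fixed to the counter, no floor lip. Origin: centre of its 116 x 116 mm inner square, at counter level; x points from the open mouth (x = -58 mm) to the rear wall (inner face x = +58), side walls' inner faces at y = +-58. Walls 12 mm thick, 30 mm high. The mouth looks roughly to world -y.
- pass_home (a point): Counter-level point where the centre of a tin stands when it touches the tray's rear wall midway between the side walls (tray x = +9 mm, y = 0). Axes as the tray.
- reject_pen: Steel pen for rejected samples, on the robot's right: U-shaped frame fixed to the counter, no floor lip. Origin: centre of its 116 x 116 mm inner square, at counter level; x points from the open mouth (x = -58 mm) to the rear wall (inner face x = +58), side walls' inner faces at y = +-58. Walls 3 mm thick, 47 mm high. The mouth looks roughly to world +y and has a swing gate.
- pen_home (a point): Counter-level point where the centre of a tin stands when it touches the pen's rear wall midway between the side walls (pen x = +9 mm, y = 0). Axes as the pen.
- gate (a joint): Angle of the pen's wire gate, rad: 0 shut across the mouth, grows as it swings outwards (anticlockwise from above), at most 2.5. Begins open, at 2.0 to 2.4. Light friction (0.04 N m), stays where left, no latch, stops at 0.
- gate_hinge (a point): On the gate's upright hinge axis, 26 mm up, at the pen's mouth corner nearer the robot (pen x = -61 mm, y = -62.5). The gate is 118 mm long from this axis, 5 mm thick, 5 to 47 mm above the counter. Axes turn with it: y along the gate to its free end, -x out of its outer face (the one to push to shut it).
- gate_tip (a point): Middle of the gate's free end, 118 mm from the hinge axis, 26 mm above the counter. Axes as the gate.
- bowl: White ceramic cupping bowl, 100 mm across, 60 mm high, 0.22 kg, loose, a bystander. Origin: centre of its underside.
- flask: Black insulated flask with a steel cap, 84 mm across, 225 mm high, 0.7 kg, loose, a bystander. Origin: centre of its underside.
Not all that is in view belongs to the job. What is shaped like the tin_disc but pink is not meant. Leave any pink or purple look-alike of the tin_strip alone.

How it is judged (in metres and radians):
At the end, for the whole second after the job is handed in: The tin with the round sticker stands flat on the counter in the wooden tray and the tin with the strip stands flat in the steel pen, each within 7 mm of touching the rear wall and between the side walls, both at rest, and the pen's gate is within 0.08 rad of shut (x of tin_disc in the frame of pass_home above -0.007 m and horizontal distance between tin_disc and pass_home below 0.016 m and x of tin_strip in the frame of pen_home above -0.007 m and horizontal distance between tin_strip and pen_home below 0.016 m and height (world z) of each of tin_disc, tin_strip below 0.004 m and angle between each of tin_disc, tin_strip's own z axis and vertical below 0.06 rad and linear speed of each of tin_disc, tin_strip below 0.02 m/s and value of joint gate below 0.08 rad).
It fails at once if a graded tin is lifted more than 15 mm off the counter (height (world z) of any of tin_disc, tin_strip above 0.015 m).
It fails at once if a tin is tipped by more than 0.2 rad (angle between any of tin_disc, tin_strip, tin_plain's own z axis and vertical above 0.2 rad).
It fails at once if the untagged tin, the bowl or the flask is moved by more than 15 mm or tipped (distance of any of tin_plain, bowl, flask from where it was at the start of the episode above 0.015 m or angle between any of bowl, flask's own z axis and vertical above 0.2 rad).
It also fails if it takes over 72 s, if anything falls off the work surface, if the arm or the gripper's body presses on something with over 40 N, if the wrist force passes 120 N, or if a joint passes its speed limit or range.

ROBOT

A 6-joint arm with a two-finger parallel gripper is mounted at the origin on the work surface. World frame = base frame: x ahead of the robot, y to its left, z up, the work surface at z = 0. Lengths are in mm, angles in rad, forces in N, time in s.
With the tool pointing down it reaches from about 400 to 925 mm from the base axis. Payload 12.5 kg.
Tool frame: the origin (TCP) lies between the finger pads; the fingertips stand 19 mm ahead of it and the grasp point (between the pads) is the TCP (env.tips_ahead is the distance from the TCP to the fingertips, in mm); z points along the fingers, y is the line along which they close (so a half turn about z gives the same grasp; the last joint's range is limited). The gripper opens to 95 mm and grips with 3 to 60 N. Pads are 20 mm wide; open, the fingers measure 119 mm over their backs; the gripper's body (75 mm by 180 mm) begins 59 mm behind the grasp point.
Start: joints at [1.235, 0.491, 1.559, -0, 1.092, -0.106], TCP at [142.345, 608.591, 233.661] pointing down, gripper open.
Joint ranges: [-3.1, 3.1], [-0.84, 2.19], [0.05, 2.79], [-1.13, 4.28], [0.06, 2.93], [-2.69, 2.69]. Speed limits (rad/s): [2.22, 2.22, 2.79, 3.14, 3.14, 3.14].

INTERFACE

Orientations are given as [roll, pitch, yaw] about the fixed x, y, z axes, in that order (R = Rz(yaw) Ry(pitch) Rx(roll)).
In Python, from cell import env gives the robot as it stands.
- The arm moves only by the shell command python3 -m crank 'ROWS'. ROWS is JSON, a list of rows, each a list of 5 numbers: the shift along the tool's x, y, z in mm, then the turn about the tool's z in degrees, then the finger opening in mm, from 0 to 95.1. In form: [[dx, dy, dz, yaw, grip], ...]. A call has 1 to 10 rows; each row is the pose to reach, as a shift and turn from the pose commanded when the call began, along the tool's axes at that moment; what a row does not reach only later rows make up. A row lasts 1/12 s, in which the tool goes at most 41.7 mm and 7.16 degrees, less where a joint would pass 70% of its speed; a pose out of reach is approached as far as the arm can. A call with a gripper value outside its range is refused whole. The fingers move at their own pace and stop on an object; the grip force is fixed at half the most. Time passes only in rows, so rows that repeat a pose let the fingers close. It gives the time, the measured TCP pose, the force, the opening and the grip force at its end, in the units of the state.
- env.state(): the state, without advancing time (a new reading comes with each control period).
- env.read_camera(name): name is "scene" or "side" or "wrist"; returns a dict with "img" (480x640x3 uint8, blue, green, red), "K" (3x3 intrinsics, pixels), "k1" (the pictures are not rectified: a ray, as slopes to the right and down, at radius r is drawn at 1 + k1 r^2 times it, then the intrinsics apply), "pose" (4x4, takes a point from camera to world coordinates). Camera axes: x right, y down, z forward; pixel columns grow to the right and rows downward; lengths in mm; the calibration is good to about 2 mm. A picture is of the moment at which its call begins. There is no depth.
- env.job_done(): hands the job in; it is judged then, once.
The state is a dict: "t": time; "joints": joint angles; "qvel": joint speeds; "tau": joint torques, N m; "eef_pos": TCP position; "tcp_rot": TCP orientation; "ft_force": force on the tool from outside, world axes, zero at the start; "moment": the same for the moment, N m; "opening": opening from 0.0 (shut) to 1.0 (fully open); "grip_force": force on a finger pad.
Only numpy, scipy, OpenCV 4.12 (cv2) and the standard library are available. Lean on these libraries where they do the work, as an engineer would, in place of code of your own. Each camera call takes 0.05 s, during which the arm holds its last target. There are 200 camera calls.

## Working session

There is one attempt and no reset: what is moved stays moved. The work goes in short steps, Python scripts to look and compute and a shell command to move; the robot and the scene stay as the last step left them, time stands still between calls to the robot, and variables do not carry over. Pictures are saved under pics/ and viewed, at most 10 in all, crops included, and the job is handed in when it is done.

```bash
mkdir -p pics; ls
cat > h.py <<'E'
import numpy as np,cv2
from cell import env
def shot(name,f=None):
    c=env.read_camera(name)
    if f: cv2.imwrite('pics/'+f,c['img'])
    return c
def ray(c,uv):
    K=c['K'];uv=np.atleast_2d(np.array(uv,float))
    p=cv2.undistortPoints(uv.reshape(-1,1,2),np.array(K,float),np.array([c['k1'],0,0,0],float)).reshape(-1,2)
    P=np.array(c['pose']);d=np.c_[p,np.ones(len(p))]@P[:3,:3].T
    return P[:3,3],d
def onz(c,uv,z):
    o,d=ray(c,uv);return o+d*((z-o[2])/d[:,2])[:,None]
def proj(c,X):
    P=np.array(c['pose']);q=(np.atleast_2d(X)-P[:3,3])@P[:3,:3]
    s=q[:,:2]/q[:,2:];r=(s**2).sum(1,keepdims=True);s=s*(1+c['k1']*r);K=np.array(c['K'])
    return s*[K[0,0],K[1,1]]+[K[0,2],K[1,2]]
E
python3 - <<'E'
from h import *
for n in("scene","side"):
    c=shot(n,n+'0.png');print(n,np.round(c['pose'],2).tolist(),c['k1'],c['K'][0][0])
s=env.state();print(s['t'],s['eef_pos'],s['tcp_rot'])
E
```

```text
pics
scene [[0.62, 0.46, -0.64, 1281.99], [0.78, -0.34, 0.52, -536.09], [0.02, -0.82, -0.57, 733.94], [0.0, 0.0, 0.0, 1.0]] -0.0023339452059607385 561.8851454439034
side [[0.96, -0.17, 0.24, 235.17], [-0.29, -0.54, 0.79, -821.07], [-0.01, -0.83, -0.56, 707.6], [0.0, 0.0, 0.0, 1.0]] -0.07967846773617444 542.8495589844143
0.1 [142.26416206 608.40079439 233.14448899] [-3.14068039e+00 -1.15107886e-04  2.91180176e+00]
```

View pics/scene0.png

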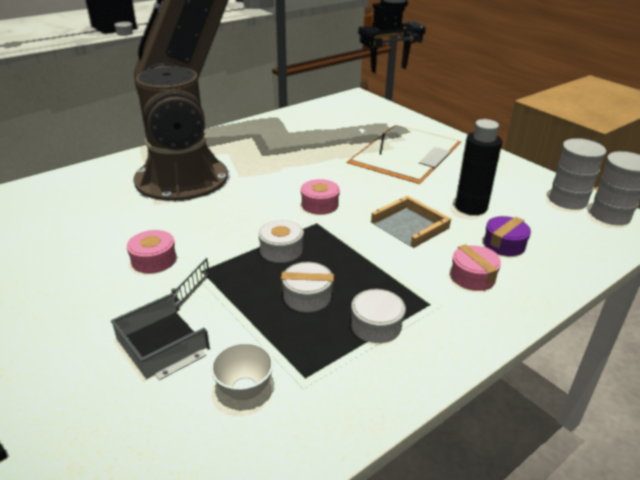

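View pics/side0.png

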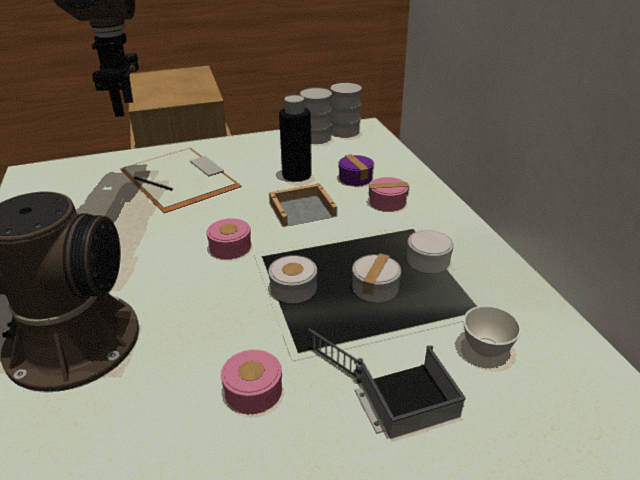

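The scene view shows the disc tin with its sticker at (281,232), the strip tin at (307,277), the plain tin at (378,305), the bowl at (242,365), the tray at (410,220) and the pen at (160,335) with its gate open. The side view shows the same objects: disc (292,270), strip (377,268), plain (430,243), tray (303,204), pen (410,395).

Run:
```python
from h import *
S=shot('scene');D=shot('side')
def f(n,a,b,z):
    print(n,np.round(onz(S,a,z)[0,:2]) if a else '',np.round(onz(D,b,z)[0,:2]) if b else '')
f('disc',(281,231),(293,269),50);f('strip',(307,277),(377,269),50);f('plain',(378,305),(430,243),50)
f('bowl',(242,365),(491,327),60);f('flaskcap',(487,128),(293,101),225)
f('pinkdisc2',(320,188),(229,230),50);f('pinkstrip',(477,262),(389,186),50);f('pinkdisc1',(151,241),(252,368),50)
f('purple',(508,230),(356,163),50)
f('tray A',(373,218),None,30);f('tray B',(409,198),(271,201),30);f('tray C',(450,219),(322,186),30);f('tray D',(413,239),(335,203),30)
f('gatetip',(207,262),(311,331),45);f('pen',(113,322),(384,431),47);f('pen',(150,362),(461,396),47);f('penR',(208,335),(430,348),47);f('hinge',(175,297),(360,366),47)
```

```text
disc [436.  24.] [435.  22.]
strip [597. -26.] [595. -29.]
plain [741.  29.] [737.  22.]
bowl [ 723. -249.] [ 715. -255.]
flaskcap [589. 485.] [562. 483.]
pinkdisc2 [338. 208.] [335. 203.]
pinkstrip [767. 278.] [754. 283.]
pinkdisc1 [ 303. -215.] [ 304. -213.]
purple [732. 426.] [720. 431.]
tray A [494. 242.] 
tray B [480. 375.] [460. 334.]
tray C [606. 384.] [604. 369.]
tray D [611. 255.] [608. 276.]
gatetip [ 432. -154.] [ 421. -154.]
pen [ 490. -370.] [ 462. -386.]
pen [ 617. -358.] [ 599. -363.]
penR [ 619. -254.] [ 599. -256.]
hinge [ 494. -254.] [ 473. -258.]
```

```bash
python3 -m crank '[[-474,-257,-67,77,60],[-474,-257,-67,77,60],[-474,-257,-67,77,60],[-474,-257,-67,77,60],[-474,-257,-67,77,60],[-474,-257,-67,77,60],[-474,-257,-67,77,60],[-474,-257,-67,77,60],[-474,-257,-67,77,60],[-474,-257,-67,77,60]]' && python3 -m crank '[[0,0,0,0,60],[0,0,0,0,60],[0,0,0,0,60]]'
python3 - <<'E'
from h import *
c=shot('wrist','w1.png');print(np.round(c['pose'],3).tolist(),c['k1'],c['K'][0][0]);print(env.state()['eef_pos'],env.state()['tcp_rot'])
E
```

```text
t: 1.03
eef_pos: [452.6, 332.2, 285.3]
tcp_rot: [3.142, -0.0, 1.656]
ft_force: [1.2, 1.0, 0.3]
opening: 0.63
grip_force: 0.0
t: 1.28
eef_pos: [451.1, 333.9, 284.7]
tcp_rot: [-3.141, 0.0, 1.662]
ft_force: [-0.8, 0.0, -1.1]
opening: 0.63
grip_force: 0.0
[[0.996, 0.088, 0.023, 443.798], [0.091, -0.962, -0.256, 405.079], [-0.001, 0.257, -0.966, 434.025], [0.0, 0.0, 0.0, 1.0]] -0.023284991532003058 380.64629742028836
[450.63020728 334.35456891 284.75424616] [-3.14090145e+00  3.20805517e-05  1.66354738e+00]
```

View pics/w1.png

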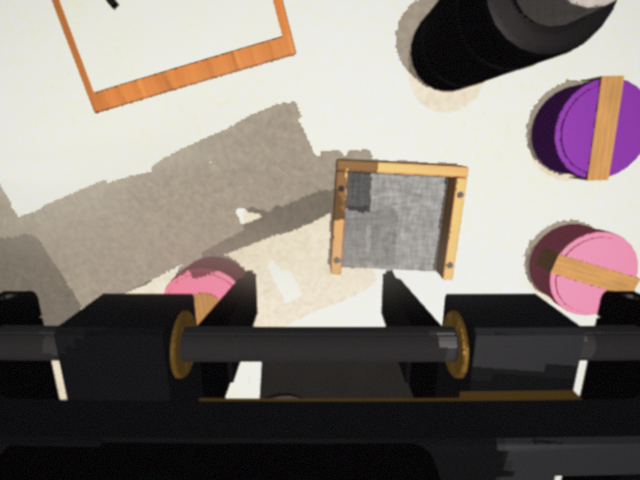

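The wrist view shows the tray clearly: outer top corners at about (337,160), (467,166), (453,279) and (331,273).

Run:
```python
from h import *
c=shot('wrist');im=c['img']
hsv=cv2.cvtColor(im,cv2.COLOR_BGR2HSV)
m=cv2.inRange(hsv,(8,60,60),(28,255,255));m[:150]=0;m[290:]=0;m[:,:322]=0;m[:,480:]=0
n,l,st,_=cv2.connectedComponentsWithStats(m);k=1+np.argmax(st[1:,4]);print(st[k])
cn=max(cv2.findContours((l==k).astype('uint8'),cv2.RETR_EXTERNAL,cv2.CHAIN_APPROX_NONE)[0],key=cv2.contourArea)
h=cv2.convexHull(cn);q=cv2.approxPolyDP(h,6,True)[:,0];print(q.tolist())
w=onz(c,q,30)[:,:2];print(np.round(w,1).tolist())
# inner corners by eye too
w=onz(c,[(345,174),(449,178)],30)[:,:2];print(np.round(w,1).tolist())
```

```text
[ 330  159  139  121 4724]
[[338, 159], [468, 168], [451, 279], [331, 274]]
[[464.8, 386.2], [601.8, 389.9], [606.3, 265.7], [470.3, 259.2]]
[[473.7, 371.5], [583.7, 377.7]]
```

```bash
python3 -m crank '[[-400,12,-10,5,60],[-400,12,-10,5,60],[-400,12,-10,5,60],[-400,12,-10,5,60],[-400,12,-10,5,60],[-400,12,-10,5,60],[-400,12,-10,5,60],[-400,12,-10,5,60],[-400,12,-10,5,60],[-400,12,-10,5,60]]' >/dev/null
python3 - <<'E'
from h import *
c=shot('wrist','w2.png');print(np.round(c['pose'],3).tolist());print(env.state()['eef_pos'],env.state()['tcp_rot'])
E
python3 -m crank '[[-260,0,0,0,60],[-260,0,0,0,60],[-260,0,0,0,60],[-260,0,0,0,60],[-260,0,0,0,60],[-260,0,0,0,60],[-260,0,0,0,60],[-260,0,0,0,60],[-260,0,0,0,60],[-260,0,0,0,60]]'
python3 - <<'E'
from h import *
c=shot('wrist','w3.png');print(np.round(c['pose'],3).tolist());print(env.state()['eef_pos'],env.state()['tcp_rot'])
im=np.hstack([cv2.imread('pics/w2.png')[:420],c['img'][:420]]);cv2.imwrite('pics/w3.png',c['img'])
E
```

```text
[[1.0, 0.005, 0.002, 498.519], [0.005, -0.966, -0.258, 6.259], [0.0, 0.258, -0.966, 444.361], [0.0, 0.0, 0.0, 1.0]]
[500.36622488 -67.6095577  295.02702011] [3.14111887e+00 1.24219959e-03 1.57464119e+00]
t: 3.1
eef_pos: [501.0, -321.4, 295.0]
tcp_rot: [-3.141, -0.001, 1.577]
ft_force: [0.4, -0.0, 0.2]
opening: 0.631
grip_force: 0.0
[[1.0, 0.005, 0.001, 499.86], [0.005, -0.967, -0.257, -249.965], [-0.0, 0.257, -0.967, 444.296], [0.0, 0.0, 0.0, 1.0]]
[ 501.09034038 -321.37417427  295.18628967] [ 3.14149777e+00 -2.58473351e-04  1.57689052e+00]
```

View pics/w2.png

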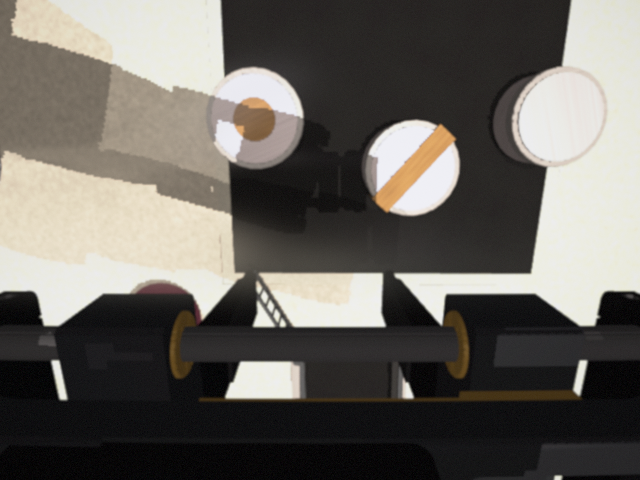

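View pics/w3.png

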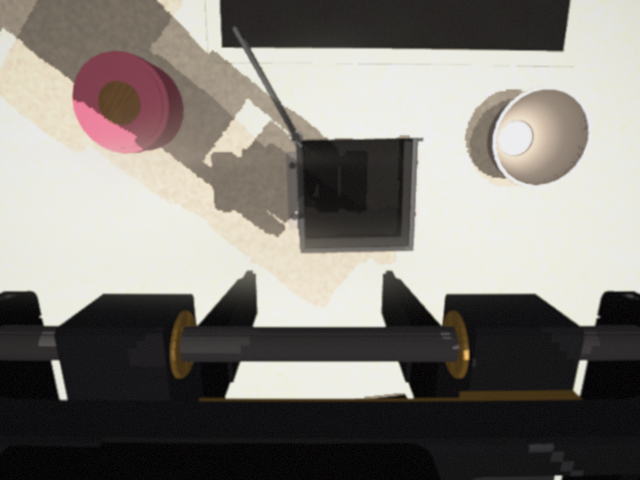

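w2 shows the disc lid at about (255,118), the strip lid at (412,167) and the plain lid at (558,117). w3 shows the pen's top corners at (301,139), (415,139), (413,249) and (301,250), the gate tip at (236,29) and the bowl rim at (541,137).

Run:
```python
from h import *
c=shot('wrist');a=dict(c);P=np.array(c['pose']).copy()
w2=dict(c);w2['pose']=np.array([[1.0,0.005,0.002,498.519],[0.005,-0.966,-0.258,6.259],[0,0.258,-0.966,444.361],[0,0,0,1]])
print('tins',onz(w2,[(255,118),(412,167),(558.5,117)],50).round(1).tolist())
print('lid w',onz(w2,[(363,167),(460,167)],50).round(1).tolist())
print('pen',onz(c,[(301,139),(415,139),(413,249),(301,250)],47).round(1).tolist())
print('gate',onz(c,[(236,29),(299,139)],47).round(1).tolist(),'bowl',onz(c,[(541,137)],60).round(1).tolist())
```

```text
tins [[435.3, 24.8, 50.0], [594.2, -22.3, 50.0], [738.0, 28.3, 50.0]]
lid w [[544.0, -22.6, 50.0], [643.5, -21.9, 50.0]]
pen [[481.8, -250.9, 47.0], [597.2, -250.1, 47.0], [603.1, -366.2, 47.0], [481.1, -368.0, 47.0]]
gate [[420.7, -149.7, 47.0], [479.8, -250.9, 47.0]] bowl [[718.6, -246.9, 60.0]]
```

```bash
python3 -m crank '[[365,98,0,0,60],[365,98,0,0,60],[365,98,0,0,60],[365,98,0,0,60],[365,98,0,0,60],[365,98,0,0,60],[365,98,0,0,60],[365,98,0,0,60],[365,98,0,0,60],[365,98,0,0,60]]'
python3 -m crank '[[0,0,230,0,60],[0,0,230,0,60],[0,0,230,0,60],[0,0,230,0,60],[0,0,230,0,60],[0,0,230,0,60],[0,0,250,0,60],[0,0,266,0,60],[0,0,266,0,60],[0,0,266,0,60]]'
```

```text
t: 4.03
eef_pos: [597.5, 48.9, 295.3]
tcp_rot: [3.141, -0.001, 1.581]
ft_force: [0.1, 0.0, 0.5]
opening: 0.628
grip_force: 0.0
t: 4.87
eef_pos: [596.9, 42.7, 29.1]
tcp_rot: [-3.141, -0.0, 1.576]
ft_force: [-0.3, 0.1, 0.4]
opening: 0.63
grip_force: 0.0
```

```bash
python3 -m crank '[[-10,-1,0,0,60],[-20,-2,0,0,60],[-30,-3,0,0,60],[-42,-6,0,0,60],[-54,-10,0,0,60],[-66,-14,0,0,60],[-78,-18,0,0,60],[-90,-22,0,0,60],[-101,-25,0,0,60],[-110,-28,0,0,60]]'
python3 -m crank '[[-10,-3,0,0,60],[-20,-6,0,0,60],[-30,-9,0,0,60],[-40,-12,0,0,60],[-50,-16,0,0,60],[-60,-20,0,0,60],[-70,-23,0,0,60],[-78,-26,0,0,60],[-82,-28,0,0,60],[-82,-28,0,0,60]]'
python3 - <<'E'
from h import *
for n in('scene','wrist'):
    c=shot(n,n+'4.png')
    m=cv2.inRange(cv2.cvtColor(c['img'],cv2.COLOR_BGR2HSV),(8,80,60),(25,255,255))
    n_,l,st,ce=cv2.connectedComponentsWithStats(m)
    for s,e in zip(st[1:],ce[1:]):
        if s[4]>40: print(n,s.tolist(),e.round(),onz(c,e,50).round(1)[0,:2])
E
```

```text
t: 5.7
eef_pos: [569.9, -69.8, 30.0]
tcp_rot: [3.139, 0.0, 1.574]
ft_force: [1.9, 6.0, 5.4]
opening: 0.63
grip_force: 3.4
t: 6.53
eef_pos: [541.6, -151.7, 29.4]
tcp_rot: [3.141, 0.0, 1.573]
ft_force: [-0.2, 0.8, -0.1]
opening: 0.633
grip_force: 0.0
scene [170, 0, 12, 18, 48] [176.   8.] [-1567.8   759.1]
scene [183, 0, 9, 29, 89] [187.  16.] [-1379.4   723.3]
scene [208, 0, 28, 92, 1399] [223.  46.] [-839.8  614.1]
scene [287, 0, 106, 73, 1587] [367.  31.] [-672.7 1264.8]
scene [392, 0, 248, 190, 33744] [525.  70.] [  88.4 1393.5]
scene [173, 15, 30, 80, 387] [186.  59.] [-775.7  412.9]
scene [361, 53, 28, 44, 969] [374.  73.] [-220.  898.]
scene [244, 91, 11, 9, 59] [249.  95.] [-302.6  403.9]
scene [175, 96, 10, 11, 70] [179. 100.] [-391.7  191.6]
scene [224, 108, 34, 18, 214] [241. 114.] [-172.3  294.1]
scene [185, 110, 20, 14, 113] [194. 116.] [-243.8  169.6]
scene [249, 126, 11, 33, 111] [254. 142.] [ 19.7 218.9]
scene [182, 147, 68, 33, 550] [208. 160.] [41.8 61.4]
scene [347, 157, 87, 27, 364] [389. 171.] [376.1 405.4]
scene [255, 168, 11, 15, 61] [260. 175.] [196.  126.2]
sce
[... 201 characters left out ...]
87.] [334.1 209.7]
scene [172, 190, 13, 8, 64] [178. 194.] [156.5 -81.6]
scene [372, 196, 78, 51, 1243] [416. 217.] [573.1 299.9]
scene [491, 217, 32, 30, 311] [504. 231.] [728.5 417.5]
scene [272, 226, 18, 10, 150] [280. 231.] [433.1  23.9]
scene [140, 236, 20, 11, 169] [150. 241.] [ 301.6 -217.1]
scene [459, 245, 39, 39, 377] [481. 262.] [772.  283.3]
scene [246, 261, 11, 8, 44] [251. 265.] [498.3 -91. ]
scene [184, 293, 56, 11, 397] [212. 298.] [ 540.4 -202.6]
wrist [169, 310, 27, 69, 998] [180. 344.] [ 488.1 -155.2]
wrist [443, 310, 27, 70, 994] [458. 344.] [ 593.5 -155. ]
wrist [372, 314, 14, 13, 93] [378. 321.] [ 562.7 -145.4]
wrist [198, 361, 385, 41, 3937] [414. 391.] [ 578.  -175.5]
```

View pics/scene4.png

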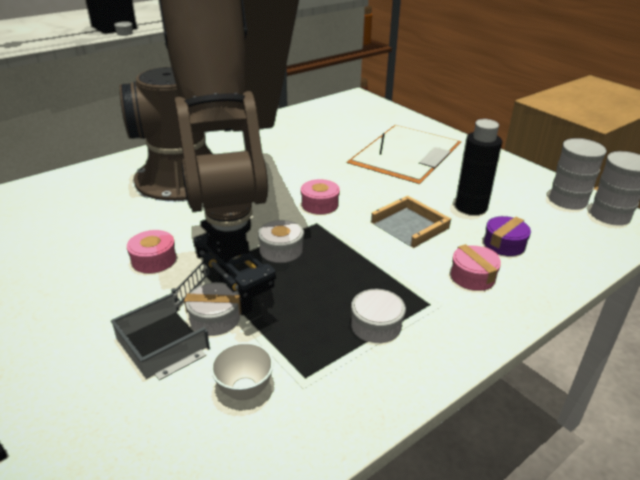

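The strip tin (lid at (212,298)) sits in front of the pen mouth, lined up with it, and nothing else has moved. Pushing it in.

```bash
python3 -m crank '[[-10,0,0,0,60],[-20,0,0,0,60],[-30,0,0,0,60],[-40,0,0,0,60],[-50,0,0,0,60],[-60,1,0,0,60],[-70,1,0,0,60],[-80,1,0,0,60],[-88,1,0,0,60],[-95,1,0,0,60]]'
python3 -m crank '[[-5,0,0,0,60],[-9,0,0,0,60],[-12,0,0,0,60],[-15,0,0,0,60],[-17,0,0,0,60],[-19,0,0,0,60],[-21,0,0,0,60],[-21,0,0,0,60]]'
```

```text
t: 7.47
eef_pos: [543.3, -246.2, 28.9]
tcp_rot: [-3.142, -0.0, 1.574]
ft_force: [-1.1, 3.1, 0.3]
opening: 0.631
grip_force: 1.7
t: 8.13
eef_pos: [543.5, -266.5, 29.0]
tcp_rot: [3.141, 0.0, 1.575]
ft_force: [-1.2, 0.5, 0.8]
opening: 0.632
grip_force: 0.7
```

```bash
for i in 1; do python3 -m crank '[[-1,0,0,0,60],[-2,0,0,0,60],[-3,0,0,0,60],[-3,0,0,0,60]]'; done; python3 -m crank '[[-1,0,0,0,60],[-2,0,0,0,60],[-3,0,0,0,60],[-3,0,0,0,60]]'
```

```text
t: 8.47
eef_pos: [543.3, -267.5, 29.0]
tcp_rot: [-3.14, -0.002, 1.575]
ft_force: [1.0, 13.7, 2.0]
opening: 0.631
grip_force: 6.2
t: 8.8
eef_pos: [543.1, -267.8, 28.9]
tcp_rot: [-3.139, -0.006, 1.575]
ft_force: [4.6, 31.0, 7.0]
opening: 0.631
grip_force: 14.1
```

The strip tin is seated: force rose as TCP y stalled at -267. Next I back off, go over the gate and come down on its outer side.

```bash
python3 -m crank '[[10,0,0,0,60],[30,0,0,0,60],[60,0,0,0,60],[72,0,0,0,60],[72,0,-40,0,40],[72,0,-75,0,0],[72,-40,-75,0,0],[75,-80,-75,0,0],[78,-120,-75,0,0],[78,-138,-75,0,0]]'
python3 -m crank '[[0,0,0,0,0],[0,0,35,0,0],[0,0,65,0,0],[0,0,75,0,0],[0,0,75,0,0],[0,0,75,0,0]]'
python3 - <<'E'
from h import *
c=shot('wrist','w5.png');d=shot('scene','s5.png')
cv2.imwrite('pics/v5.png',np.hstack([c['img'][:460,100:500],d['img'][150:450,60:360].repeat(1,0) if 0 else cv2.resize(d['img'][180:410,80:280],(400,460))]))
E
```

```text
t: 9.63
eef_pos: [401.4, -193.7, 104.3]
tcp_rot: [-3.14, -0.001, 1.575]
ft_force: [1.3, -1.1, 0.4]
opening: 0.264
grip_force: 0.0
t: 10.13
eef_pos: [405.7, -195.0, 28.8]
tcp_rot: [-3.141, -0.0, 1.575]
ft_force: [-0.2, -0.1, -0.0]
opening: 0.006
grip_force: 0.0
```

View pics/v5.png

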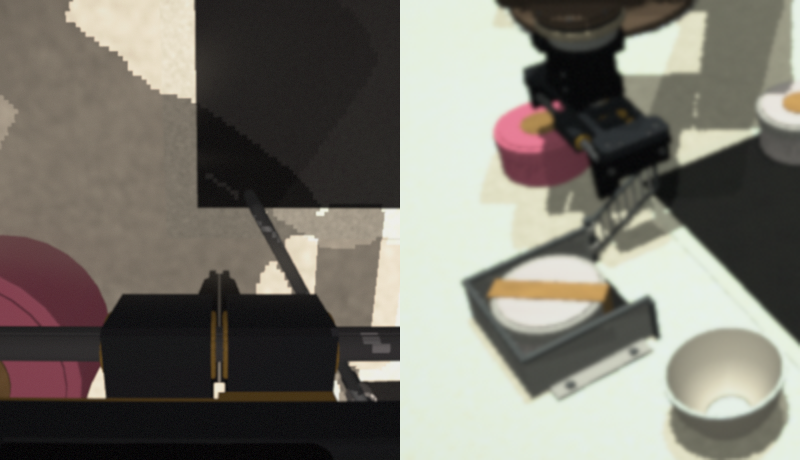

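Closed fingers sit on the gate's outer (robot) side and the strip tin is in the pen. Sweeping the gate round.

```bash
python3 -m crank '[[7,9,0,0,0],[14,18,0,0,0],[20,28,0,0,0],[26,37,0,0,0],[30,48,0,0,0],[33,59,0,0,0],[34,70,0,0,0],[34,81,0,0,0],[32,92,0,0,0],[29,103,0,0,0]]'
python3 -m crank '[[-4,10,0,0,0],[-10,20,0,0,0],[-17,29,0,0,0],[-25,37,0,0,0],[-34,43,0,0,0],[-44,49,0,0,0],[-53,52,0,0,0],[-60,54,0,0,0],[-64,55,0,0,0],[-66,55,0,0,0]]'
python3 -m crank '[[-2,0,0,0,0],[-4,0,0,0,0],[-6,0,0,0,0],[-6,0,0,0,0]]'
```

```text
t: 11.07
eef_pos: [509.2, -165.1, 28.9]
tcp_rot: [-3.141, -0.0, 1.575]
ft_force: [-1.5, 0.5, -0.5]
opening: 0.004
grip_force: 0.3
t: 11.9
eef_pos: [563.4, -231.5, 28.9]
tcp_rot: [3.141, -0.001, 1.574]
ft_force: [6.5, 12.3, 1.6]
opening: 0.002
grip_force: 6.4
t: 12.23
eef_pos: [563.4, -232.0, 28.9]
tcp_rot: [-3.14, -0.006, 1.575]
ft_force: [9.0, 35.5, 5.8]
opening: 0.002
grip_force: 17.8
```

```bash
python3 -m crank '[[8,0,0,0,0],[20,0,0,0,0],[24,0,-40,0,0],[24,0,-80,0,0],[204,-143,-80,15,60],[204,-143,-80,15,60],[204,-143,-80,15,60],[204,-143,-80,15,60],[204,-143,-80,15,60],[204,-143,-80,15,60]]'
python3 -m crank '[[0,0,0,0,60],[0,0,0,0,60]]'
python3 - <<'E'
from h import *
c=shot('wrist','w6.png')
m=cv2.inRange(cv2.cvtColor(c['img'],cv2.COLOR_BGR2HSV),(8,80,60),(25,255,255))
n_,l,st,ce=cv2.connectedComponentsWithStats(m)
for s,e in zip(st[1:],ce[1:]):
    if s[4]>100: print(s.tolist(),e.round(),onz(c,e,50).round(1)[0,:2])
d=shot('scene','s6.png');m=cv2.inRange(cv2.cvtColor(d['img'],cv2.COLOR_BGR2HSV),(8,80,60),(25,255,255))[215:245,262:300];M=cv2.moments(m,True)
if M['m00']: print(M['m00'],onz(d,(262+M['m10']/M['m00'],215+M['m01']/M['m00']),50))
cv2.imwrite('pics/v6.png',np.hstack([cv2.resize(c['img'],(400,300)),cv2.resize(d['img'][150:450,60:460],(400,300))]))
E
```

```text
t: 13.07
eef_pos: [415.8, -31.0, 109.1]
tcp_rot: [-3.14, -0.0, 1.313]
ft_force: [1.1, 0.5, -0.3]
opening: 0.367
grip_force: 0.0
t: 13.23
eef_pos: [419.3, -32.9, 109.4]
tcp_rot: [3.141, -0.0, 1.314]
ft_force: [0.8, -0.1, -0.4]
opening: 0.511
grip_force: 0.0
[281, 122, 77, 78, 4648] [319. 161.] [433.9  24.7]
[197, 312, 21, 67, 753] [205. 345.] [337.9 -65. ]
[420, 312, 22, 67, 757] [433. 345.] [ 473.2 -100.6]
[172, 391, 380, 10, 1236] [445. 396.] [ 474.4 -139.2]
140.0 [[433.51702737  23.61400308  50.        ]]
```

View pics/v6.png

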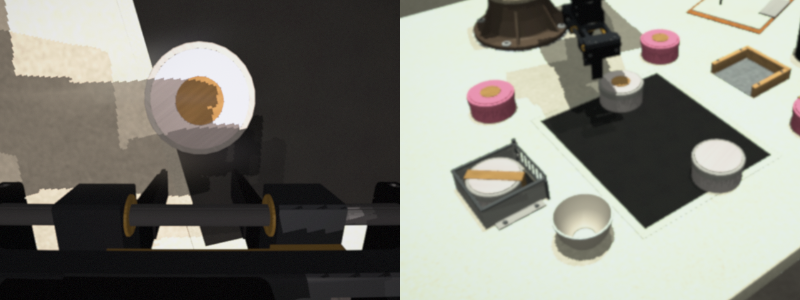

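The disc tin is at (434,24.5), the tool is behind it on axis, and the gate looks shut with everything else in place. Descending and pushing.

```bash
python3 -m crank '[[0,0,40,0,60],[0,0,70,0,60],[0,0,80,0,60],[0,0,80,0,60],[0,0,80,0,60]]'
python3 -m crank '[[7,0,0,0,60],[14,0,0,0,60],[24,3,0,0,60],[35,7,0,0,60],[46,10,0,0,60],[57,14,0,0,60],[67,17,0,0,60],[78,20,0,0,60],[89,24,0,0,60],[100,27,0,0,60]]'
python3 -m crank '[[11,3,0,0,60],[21,7,0,0,60],[32,10,0,0,60],[43,14,0,0,60],[54,17,0,0,60],[64,20,0,0,60],[70,22,0,0,60],[74,24,0,0,60],[74,24,0,0,60]]'
cat > d.py <<'E'
from h import *
for n in('wrist','scene','side'):
    c=shot(n);m=cv2.inRange(cv2.cvtColor(c['img'],cv2.COLOR_BGR2HSV),(8,80,60),(25,255,255))
    _,l,st,ce=cv2.connectedComponentsWithStats(m)
    for s,e in zip(st[1:],ce[1:]):
        p=onz(c,e,50)[0]
        if s[4]>60 and 400<p[0]<620 and 20<p[1]<360: print(n,s.tolist(),p.round(1)[:2])
E
python3 d.py
```

```text
t: 13.75
eef_pos: [419.9, -34.3, 28.6]
tcp_rot: [-3.14, -0.0, 1.312]
ft_force: [-0.0, 0.2, -1.2]
opening: 0.629
grip_force: 0.0
t: 14.58
eef_pos: [471.8, 57.5, 29.3]
tcp_rot: [3.142, 0.0, 1.314]
ft_force: [-2.9, -5.8, 4.3]
opening: 0.632
grip_force: 3.3
t: 15.33
eef_pos: [513.7, 122.7, 29.0]
tcp_rot: [3.141, -0.0, 1.314]
ft_force: [-0.2, 0.2, 1.0]
opening: 0.629
grip_force: 0.0
wrist [112, 0, 51, 20, 666] [488.9 243. ]
wrist [258, 144, 122, 120, 11335] [525.5 170.9]
wrist [444, 311, 26, 67, 882] [563.2 105.1]
wrist [170, 312, 25, 66, 855] [460.9 132.1]
wrist [201, 391, 378, 10, 1354] [559.6  82.5]
scene [372, 196, 78, 51, 1232] [573.4 300.7]
side [269, 189, 23, 14, 187] [483.  324.4]
side [307, 224, 17, 6, 63] [522.6 159.6]
```

```bash
python3 -m crank '[[9,2,0,-2.4,60],[18,3,0,-4.8,60],[27,5,0,-7.2,60],[36,6,0,-9.6,60],[45,8,0,-12,60],[54,9,0,-14.4,60],[60,11,0,-16,60],[63,11,0,-17,60],[63,11,0,-17,60]]'; python3 d.py
```

```text
t: 16.23
eef_pos: [540.3, 180.0, 29.0]
tcp_rot: [3.141, -0.0, 1.61]
ft_force: [0.3, 0.4, -0.2]
opening: 0.63
grip_force: 0.0
wrist [134, 0, 61, 117, 5692] [487.9 274.5]
wrist [457, 0, 66, 117, 6060] [588.3 278.4]
wrist [259, 144, 122, 120, 11347] [537.6 229.7]
wrist [170, 311, 26, 67, 861] [486.9 173.9]
wrist [443, 311, 26, 67, 875] [592.3 177.9]
wrist [201, 391, 379, 10, 1382] [595.2 155.2]
scene [393, 196, 57, 51, 948] [591.1 311.2]
side [269, 191, 19, 35, 227] [463.3 268. ]
```

```bash
python3 -m crank '[[10,0,0,0,60],[20,1,0,0,60],[30,1,0,0,60],[40,1,0,0,60],[50,1,0,0,60],[60,1,0,0,60],[69,1,0,0,60],[77,1,0,0,60],[83,1,0,0,60],[87,1,0,0,60]]'
python3 -m crank '[[3,0,0,0,60],[6,0,0,0,60],[8,0,0,0,60],[10,0,0,0,60],[12,0,0,0,60],[12,0,0,0,60]]'; python3 d.py|head -4
```

```text
t: 17.22
eef_pos: [537.5, 267.5, 29.0]
tcp_rot: [3.142, -0.0, 1.61]
ft_force: [0.6, -1.6, 0.0]
opening: 0.629
grip_force: 1.5
t: 17.72
eef_pos: [537.3, 278.9, 29.0]
tcp_rot: [3.141, -0.0, 1.609]
ft_force: [-0.0, -0.3, -0.2]
opening: 0.629
grip_force: 0.6
wrist [134, 31, 381, 292, 33226] [537.4 354.6]
wrist [259, 145, 121, 120, 11305] [534.4 328.3]
wrist [170, 311, 25, 67, 856] [483.7 272.7]
wrist [442, 311, 28, 67, 899] [589.4 276.8]
```

Not at the wall yet by force, so I go on in small steps.

```bash
python3 -m crank '[[1,0,0,0,60],[2,0,0,0,60],[3,0,0,0,60],[3,0,0,0,60]]'; python3 -m crank '[[1,0,0,0,60],[2,0,0,0,60],[3,0,0,0,60],[3,0,0,0,60]]'
```

```text
t: 18.2
eef_pos: [537.1, 279.5, 29.1]
tcp_rot: [-3.14, 0.003, 1.609]
ft_force: [1.2, -18.5, 3.7]
opening: 0.629
grip_force: 7.7
t: 18.53
eef_pos: [537.1, 279.9, 29.1]
tcp_rot: [-3.139, 0.006, 1.609]
ft_force: [3.7, -39.3, 8.0]
opening: 0.631
grip_force: 17.0
```

```bash
python3 -m crank '[[-12,0,0,0,60],[-35,0,0,0,60],[-70,0,0,0,60],[-70,0,-41,0,60],[-70,0,-82,0,60],[-70,0,-123,0,60],[-30,0,-164,0,60],[10,0,-205,0,60],[30,0,-240,0,60],[30,0,-260,0,60]]' >/dev/null
python3 -m crank '[[0,0,0,0,60],[0,0,0,0,60]]'|grep eef
python3 - <<'E'
from h import *
c=shot('wrist','a7.png')
E
python3 -m crank '[[-400,-10,0,2,60],[-400,-10,0,2,60],[-400,-10,0,2,60],[-400,-10,0,2,60],[-400,-10,0,2,60],[-400,-10,0,2,60],[-400,-10,0,2,60],[-400,-10,0,2,60],[-400,-10,0,2,60],[-400,-10,0,2,60]]'|grep eef
python3 -m crank '[[-205,-5,0,0,60],[-205,-5,0,0,60],[-205,-5,0,0,60],[-205,-5,0,0,60],[-205,-5,0,0,60],[-205,-5,0,0,60],[-205,-5,0,0,60],[-205,-5,0,0,60]]'|grep eef
python3 - <<'E'
from h import *
c=shot('wrist','b7.png');print(np.round(c['pose'],3).tolist())
a=cv2.imread('pics/a7.png');cv2.imwrite('pics/v7.png',np.hstack([a[80:380,160:560],c['img'][:300,160:560]]))
E
```

```text
eef_pos: [535.9, 313.7, 286.0]
eef_pos: [540.2, -91.4, 282.4]
eef_pos: [536.3, -292.3, 282.6]
[[1.0, 0.003, -0.001, 535.64], [0.002, -0.967, -0.255, -221.124], [-0.002, 0.255, -0.967, 431.994], [0.0, 0.0, 0.0, 1.0]]
```

View pics/v7.png

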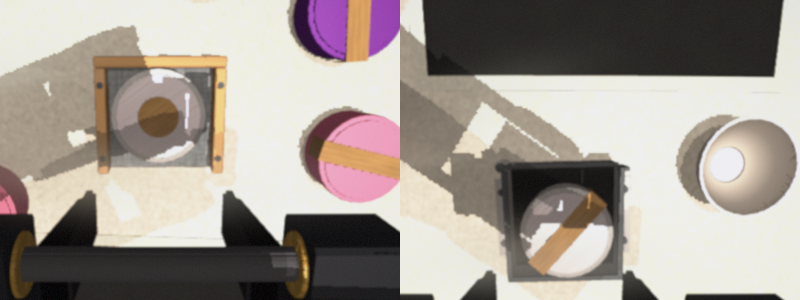

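The left half shows the disc tin against the tray's rear wall, centred between the side walls. The right half shows the strip tin at the pen's rear wall and the gate straight across the mouth from (500,165) to (627,165). The bowl has not moved. Handing in.

```bash
python3 -c "
from cell import env
print(env.job_done())"
```

```text
the job is handed in; nothing more can be done
None
```

I slid the round-sticker tin into the wooden tray and the strip tin into the steel pen, each against the rear wall, shut the gate and handed the job in after about 20 s of robot time; the system did not report a verdict.

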